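# Third hand at the soldering fence

### The job

Be the third hand for the person soldering the tall oblong glass box: stand it on the bench with one of its long sides flat against the middle of the spring-backed bar, press until the gap behind the bar is about half closed and hold steady there for about two seconds. Then back the box clear of the bar, turn it a quarter turn, and press one of its short ends against the middle of the bar in the same way, keeping it down on the bench. Finish while still holding it pressed like that; never drive the bar all the way back to the housing, do not press the bar with the gripper, and leave the other things on the bench where they are.

Things in the scene. Friction and masses are not known exactly. Their poses are not given: they have to be found in the camera images.
- box_center (a point): Centre (half-way up) of the loose glass box to be held: open-topped, oblong, blue glass walls 4 mm thick with copper edges, 84 mm long (its x axis) by 44 mm wide (its y axis) by 60 mm high (z up), about 0.2 kg, standing upright on the bench. Both long sides are alike and both short ends are alike; any of them will do. Grip it across the 44 mm width near the top, fingertips at least 28 mm above the bench so that they pass over the fence.
- bar_face (a point): Middle of the working face of the aluminium fence bar, 12 mm above the bench; moves with the bar. Its x axis is the direction in which the bar is pressed (level, away from the robot, turned up to 0.45 rad either way); its y axis runs along the bar. The bar is 140 mm long, 14 mm thick and spans heights 2 to 22 mm above the bench.
- bar (a joint): How far the bar is pressed in, m: 0 at rest, 0.026 where its travel ends (almost touching the housing). A spring pushes it back with 550 N/m, so half way (0.013) takes about 7 N.
- jig_base (a point): The fence's fixed wooden housing, on the bench: 60 mm by 160 mm, 24 mm high. The bar's face at rest lies 60 mm before this point (along -x of this frame), with a 26 mm gap between the back of the bar and the housing. Axes as for bar_face.
- square_tray: Bystander: low square blue glass tray, 56 by 56 mm, 30 mm high, open-topped, copper edges; origin at the centre of its underside.
- wool_tin: Bystander: round dark tin with a pad of brass wool, 82 mm across, 29 mm high, beside one end of the fence; origin under its centre.
- spool: Bystander: solder spool standing on end, white rims 52 mm across, 38 mm high, beside the other end of the fence; origin under its centre.
- mug: Bystander: white mug, 80 mm across, 90 mm high, at the right of the bench; origin under its centre.
- screwdriver: Bystander: screwdriver lying at the right of the bench; origin under its middle.
- flux: Bystander: small bottle 48 mm across, 100 mm high, at the right of the bench; origin under its centre.
There are look-alikes about, which are no part of the job. Leave any purple look-alike of the part that bears box_center alone.

How it is judged:
On the way, in this order (a step that is already met when the one before it is completed fails the run):
1. a long side of the box is held flat against the middle of the bar, bar pressed in about half way (angle between the y axis of box_center and the x axis of bar_face, either way round below 0.1 rad and angle between box_center's own z axis and vertical below 0.1 rad and height (world z) of box_center below 0.04 m and y of box_center in the frame of bar_face between -0.025 and 0.025 m and value of joint bar between 0.0075 and 0.0185 m and contact force between glass_box and bar between 3.5 and 12 N), for 1 s.
2. the box is off the bar and turned a quarter turn (angle between the x axis of box_center and the x axis of bar_face, either way round below 0.25 rad and value of joint bar below 0.003 m and contact force between glass_box and bar below 0.2 N), for 0.1 s.
At the end, for the whole second after the job is handed in: A short end of the box is flat (0.1 rad) on the bar, centred within 25 mm, the bar steadily pressed in 7.5 to 18.5 mm with 3.5 to 12 N, the box upright (0.1 rad), its underside under 10 mm above the bench, at rest, held by the fingers (angle between the x axis of box_center and the x axis of bar_face, either way round below 0.1 rad and angle between box_center's own z axis and vertical below 0.1 rad and height (world z) of box_center below 0.04 m and y of box_center in the frame of bar_face between -0.025 and 0.025 m and value of joint bar between 0.0075 and 0.0185 m and contact force between glass_box and bar between 3.5 and 12 N and contact force between the fingers and glass_box above 2 N and linear speed of glass_box below 0.02 m/s); the arm keeps its last pose, push and grip.
It fails at once if the bar is driven back to the end of its travel (value of joint bar above 0.0245 m).
It fails at once if the robot itself presses the fence bar (contact force between the arm and bar above 2 N).
It fails at once if the fingers press the fence bar (contact force between the fingers and bar above 2 N).
It fails at once if a bystander is moved more than 20 mm (distance of any of square_tray, wool_tin, spool, mug, screwdriver, flux from where it was at the start of the episode above 0.02 m).
It also fails if it takes over 48 s, if anything falls off the work surface, if the arm or the gripper's body presses on something with over 40 N, if the wrist force passes 120 N, or if a joint passes its speed limit or range.

### The arm

A 7-joint arm with a two-finger parallel gripper is mounted at the origin on the work surface. World frame = base frame: x ahead of the robot, y to its left, z up, the work surface at z = 0. Lengths are in m, angles in rad, forces in N, time in s.
With the tool pointing down it reaches from about 0.35 to 0.9 m from the base axis. Payload 7.2 kg.
Tool frame: the origin (TCP) lies midway between the tips of the shut fingers; the grasp point (between the pads) lies 19 mm behind it; z points along the fingers, y is the line along which they close (so a half turn about z gives the same grasp; the last joint's range is limited). The gripper opens to 85 mm and grips with 20 to 120 N. Pads are 22 mm wide; open, the fingers measure 114 mm over their backs; the gripper's body (76 mm by 85 mm) begins 54 mm behind the grasp point. The pads swing forward as they close: fully open they stand 13 mm farther back than shut.
Start: joints at [1.212, 0.411, -0.013, 1.596, 0.006, 1.134, -0.082], TCP at [0.179, -0.599, 0.199] pointing down, gripper open.
Joint ranges: [-2.95, 2.95], [-0.29, 1.99], [-1.47, 1.44], [0.14, 2.54], [-1.03, 4.17], [0.13, 1.85], [-2.86, 2.86]. Speed limits (rad/s): [2.39, 2.39, 3.01, 3.01, 3.14, 3.14, 3.14].

### API

Orientations are given as a unit quaternion [x, y, z, w].
In Python, from cell import readout, capture, camera_params, sign_off, cut_out gives the robot as it stands.
- The arm moves only by the shell command python3 -m handwheel 'ROWS' [FORCE]. ROWS is a JSON object of lists of equal length, an entry for each row: "offset": the shift along the tool's x, y, z in m, a list of three; "delta_rot": the turn, a rotation vector about the tool's x, y, z in rad, a list of three; "claw": the opening, from 0 (shut) to 1 (fully open). A call has 1 to 12 rows; each row shifts and turns the commanded pose from where the row before left it, along the tool's axes as they then stand; what a row does not reach is not made up. A row lasts 1/8 s, in which the tool goes at most 62.5 mm and 10.7 degrees, less where a joint would pass 70% of its speed; a pose out of reach is approached as far as the arm can. A call with a gripper value outside its range is refused whole. The fingers move at their own pace and stop on an object; FORCE is the grip in N (left out, the last holds). Time passes only in rows, so rows that do not move let the fingers close. It gives the time, the measured TCP pose, the force, the opening and the grip force at its end, in the units of the state.
- readout.state(): the state, without advancing time (a new reading comes with each control period).
- capture(name): name is "scene" or "top" or "wrist"; returns the picture (384x512x3 uint8, blue, green, red); there is no depth.
- camera_params(name): a dict with "K" (3x3 intrinsics, pixels), "rvec" (rotation vector, rad) and "tvec" (3), from world to camera coordinates, as OpenCV has them. Camera axes: x right, y down, z forward; pixel columns grow to the right and rows downward; lengths in m; the calibration is good to about 2 mm. A picture is of the moment at which its call begins: read the wrist's pose just before it. camera_params takes no time and is no camera call; for the wrist camera it gives the pose at the moment of the call.
- sign_off(): hands the job in; it is judged then, once.
Trained networks look in the newest picture that a camera, given by its name, has taken for a name from the list of things; names that differ only in an ending like _2 or _b are one class to them, and where a whole thing is asked for, a point or a joint stands for the part that bears it (a point fixed in the world has none). Each returns a list of dicts, best first, with "score" (0 to 1); they miss things now and then, are a little off and sometimes report something else, mostly with a low value. They report only what shows in the picture. A call takes as long as a camera call. They do not tell look-alikes from the thing itself.
- cut_out(name, camera): "region" (384x512 bool, what is visible of it) and "rect" ([left, top, right, bottom] in pixels, round what is visible of it).
The state is a dict: "clock": time; "q": joint angles; "qvel": joint speeds; "joint_efforts": joint torques, N m; "position": TCP position; "tcp_rot": TCP orientation; "wrist_force": force on the tool from outside, world axes, zero at the start; "torque": the same for the moment, N m; "grip_width": finger opening in m; "grip_force": force on a finger pad.
Only numpy, scipy, OpenCV 4.12 (cv2) and the standard library are available. Lean on these libraries where they do the work, as an engineer would, in place of code of your own. Each camera call takes 0.05 s, during which the arm holds its last target. There are 200 camera calls.

## Working session

There is one attempt and no reset: what is moved stays moved. The work goes in short steps, Python scripts to look and compute and a shell command to move; the robot and the scene stay as the last step left them, time stands still between calls to the robot, and variables do not carry over. Pictures are saved under pics/ and viewed, at most 10 in all, crops included, and the job is handed in when it is done.

```bash
ls; mkdir -p pics
python3 - <<'E'
from cell import readout, capture, camera_params, cut_out
import cv2,numpy as np
for c in ["top","scene"]:
    im=capture(c); cv2.imwrite(f"pics/{c}0.png",im)
    for n in ["box_center","bar_face","jig_base","square_tray"]:
        for d in cut_out(n,c): print(c,n,round(d["score"],2),d["rect"],int(d["region"].sum()))
p=camera_params("top");print(p)
s=readout.state();print({k:np.round(v,3).tolist() for k,v in s.items()})
E
```

```text
pics
top box_center 0.7 [183.6, 208.7, 212.9, 235.9] 512
top box_center 0.66 [164.0, 247.7, 198.6, 282.0] 548
top box_center 0.63 [229.3, 217.4, 260.7, 252.7] 444
top box_center 0.6 [143.8, 220.5, 168.0, 250.7] 551
top jig_base 0.67 [179.1, 129.9, 233.0, 171.1] 1187
top square_tray 0.71 [278.8, 216.9, 307.1, 240.0] 342
scene box_center 0.91 [307.3, 147.4, 336.4, 172.7] 537
scene box_center 0.86 [304.6, 167.7, 336.8, 197.7] 703
scene box_center 0.85 [349.8, 159.6, 367.8, 187.1] 549
scene box_center 0.66 [254.0, 164.6, 285.4, 192.6] 709
scene box_center 0.65 [305.0, 211.6, 350.1, 235.0] 457
scene bar_face 0.91 [306.7, 210.4, 351.5, 236.7] 422
scene jig_base 0.89 [306.7, 213.0, 380.4, 256.8] 1909
scene square_tray 0.77 [216.1, 182.7, 242.2, 203.0] 421
{'K': array([[425.95827629,   0.        , 265.18671957],
       [  0.        , 425.95827629, 188.18293849],
       [  0.        ,   0.        ,   1.        ]]), 'rvec': array([ 2.15791201, -2.09975169,  0.18570544]), 'tvec': array([-0.10869332,  0.54260514,  1.23873099])}
{'clock': 0.5, 'q': [1.212, 0.411, -0.013, 1.596, 0.006, 1.134, -0.082], 'qvel': [0.0, 0.001, 0.002, -0.001, 0.0, -0.002, 0.001], 'joint_efforts': [-0.001, -59.991, 0.68, -29.951, 0.014, 0.003, 0.0], 'position': [0.179, -0.599, 0.199], 'tcp_rot': [0.989, 0.145, -0.0, -0.0], 'wrist_force': [0.42, 0.408, -0.115], 'torque': [-0.027, -0.04, -0.028], 'grip_force': 0.0, 'grip_width': 0.086}
```

Run:
```python
import cv2
im=cv2.imread("pics/top0.png")[100:310,110:330]; cv2.imwrite("pics/topc.png",cv2.resize(im,None,fx=2.8,fy=2.8,interpolation=cv2.INTER_CUBIC))
im=cv2.imread("pics/scene0.png")[120:290,190:420]; cv2.imwrite("pics/scenec.png",cv2.resize(im,None,fx=3.4,fy=3.4,interpolation=cv2.INTER_CUBIC))
```

```text
(no output)
```

View pics/topc.png

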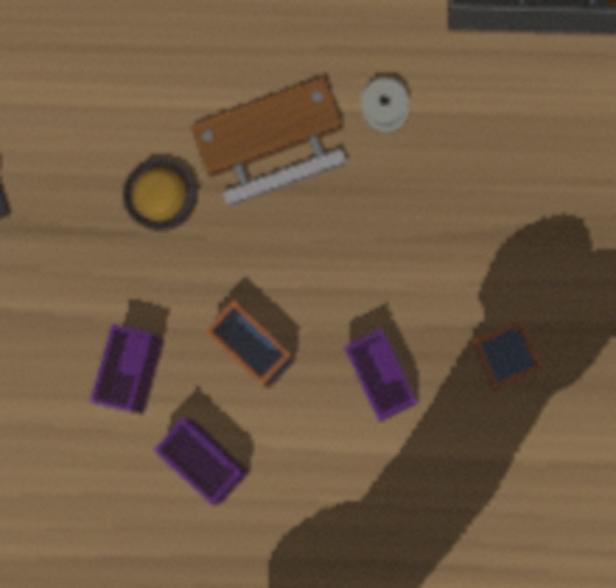

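View pics/scenec.png

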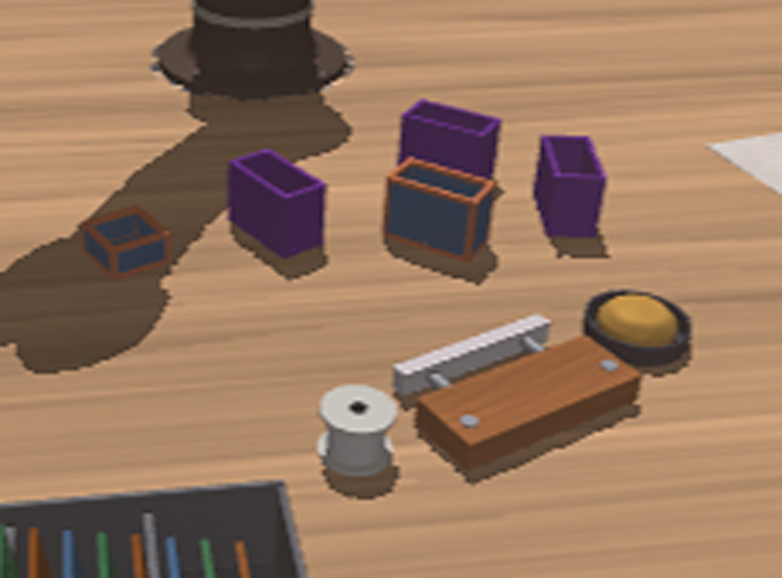

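The top crop shows the real (blue/copper) box at full-image pixel (199,222), amid three purple decoys. The bar runs from about (190,172) to (233,156), with the housing behind it, the tin on the left and the spool on the right. Next I turn the pixels into positions.

```bash
cat > h.py <<'E'
import numpy as np,cv2
from cell import camera_params,readout
from scipy.spatial.transform import Rotation as R
def ray(p,px,z):
    px=np.atleast_2d(np.array(px,float)); Rm=cv2.Rodrigues(np.array(p["rvec"],float))[0]; t=np.array(p["tvec"],float)
    d=np.c_[px,np.ones(len(px))]@np.linalg.inv(p["K"]).T@Rm; c=-Rm.T@t
    return (c+d*((z-c[2])/d[:,2])[:,None])[:,:2]
def proj(p,P):
    return cv2.projectPoints(np.array(P,float).reshape(-1,1,3),np.array(p["rvec"],float),np.array(p["tvec"],float),p["K"],None)[0].reshape(-1,2)
E
python3 - <<'E'
from h import *
p=camera_params("top")
f=lambda l:np.array(l)/2.8+[110,100]
box=ray(p,f([(231,299),(290,354),(268,385),(210,332)]),.06)
print("box",box.round(3).tolist(),box.mean(0)); e=(box[1]-box[0]+box[2]-box[3])/2; print(np.linalg.norm(e),"long yaw",np.arctan2(e[1],e[0]))
h=ray(p,f([(191,126),(326,75),(343,122),(212,174)]),.024); e=(h[0]-h[1]+h[3]-h[2])/2;y=np.arctan2(e[1],e[0])
print("jig",h.mean(0),np.linalg.norm(e),"press yaw",y-np.pi/2)
b=ray(p,f([(227,204),(346,160)]),.022);e=b[0]-b[1];print("bar",b.mean(0),np.linalg.norm(e),np.arctan2(e[1],e[0])-np.pi/2, "from jig",h.mean(0)-.06*np.array([np.cos(y-np.pi/2),np.sin(y-np.pi/2)]))
for n,c in dict(tin=(160,193),spool=(385,100)).items(): print(n,ray(p,f([c]),.03))
for n,c in dict(P1=(127,368),P2=(201,460),P3=(381,374)).items(): print(n,ray(p,f([c]),.06))
s=readout.state();print(s["position"],R.from_quat(s["tcp_rot"]).as_matrix().round(3))
pw=camera_params("wrist");Rm=cv2.Rodrigues(np.array(pw["rvec"],float))[0];print("wristcam",-Rm.T@pw["tvec"],Rm.round(2))
E
```

```text
box [[0.481, 0.12], [0.425, 0.055], [0.392, 0.076], [0.446, 0.14]] [0.43582413 0.09795609]
0.08502621700259876 long yaw -2.2774472501094465
jig [0.6840654  0.09610538] 0.15900308448420625 press yaw 0.4118682753884326
bar [0.61874776 0.07246458] 0.1403996666134023 0.39263543717824745 from jig [0.62908293 0.07208605]
tin [[0.60056329 0.21039366]]
spool [[ 0.71377282 -0.03386654]]
P1 [[0.40539837 0.22510963]]
P2 [[0.31262266 0.14168738]]
P3 [[ 0.40640143 -0.04147098]]
[ 0.1791628  -0.59875084  0.19915312] [[ 0.958  0.287 -0.   ]
 [ 0.287 -0.958  0.   ]
 [-0.    -0.    -1.   ]]
wristcam [ 0.25608908 -0.57589171  0.37440726] [[ 0.29 -0.96  0.  ]
 [-0.91 -0.27  0.32]
 [-0.3  -0.09 -0.95]]
```

```bash
python3 -m handwheel '{"offset":[[0.034,-0.035,0],[0.034,-0.035,0],[0.034,-0.035,0],[0.034,-0.035,0],[0.034,-0.035,0],[0.034,-0.035,0],[0.034,-0.035,0],[0.034,-0.035,0],[0.022,-0.039,0],[0.022,-0.039,0],[0.022,-0.039,0],[0.022,-0.039,0]],"delta_rot":[[0,0,0],[0,0,0],[0,0,0],[0,0,0],[0,0,0],[0,0,0],[0,0,0],[0,0,0],[0,0,-0.14],[0,0,-0.14],[0,0,-0.14],[0,0,-0.14]],"claw":[1,1,1,1,1,1,1,1,1,1,1,1]}' 60
cat >> h.py <<'E'
def goto(x,y,z,yaw=None):
    s=readout.state();M=R.from_quat(s["tcp_rot"]).as_matrix();P=np.array(s["position"])
    c=np.arctan2(M[1,0],M[0,0]); print("t",round(s["clock"],2),"at",P.round(4),"yaw",round(c,4),"tilt",round(np.arccos(-M[2,2]),4),"Fw",np.round(s["wrist_force"],1),"grip",round(s["grip_width"],4),round(s["grip_force"],1))
    print("offset",(M.T@(np.array([x,y,z])-P)).round(4),"rotz",None if yaw is None else round(c-yaw,4))
E
python3 -c "
from h import *
goto(.436,.098,.16,.864)"
```

```text
clock: 2.0
position: [0.3619, -0.0741, 0.1994]
tcp_rot: [0.91, 0.415, 0.0, 0.0]
wrist_force: [0.3, 1.3, 1.2]
grip_width: 0.0854
grip_force: 0.0
t 2.0 at [ 0.3619 -0.0741  0.1994] yaw 0.8559 tilt 0.0009 Fw [0.3 1.3 1.2] grip 0.0854 0.0
offset [ 0.1785 -0.0569  0.0395] rotz -0.0081
```

```bash
python3 -m handwheel '{"offset":[[0.044,-0.014,0],[0.045,-0.014,0],[0.045,-0.014,0.01],[0.044,-0.014,0.01],[0,0,0],[0,0,0]],"delta_rot":[[0,0,0],[0,0,-0.008],[0,0,0],[0,0,0],[0,0,0],[0,0,0]],"claw":[1,1,1,1,1,1]}'
python3 - <<'E'
from h import *
from cell import capture,cut_out
goto(.436,.098,.16,.864)
p=camera_params("wrist");im=capture("wrist");cv2.imwrite("pics/w1.png",im)
for d in cut_out("box_center","wrist"): print(d["score"],d["rect"])
np.savez("w1.npz",**{k:np.array(v) for k,v in p.items()})
pt=camera_params("top")
E
```

```text
clock: 2.75
position: [0.436, 0.0949, 0.179]
tcp_rot: [0.909, 0.416, -0.0, 0.0]
wrist_force: [0.7, -0.7, 0.4]
grip_width: 0.0859
grip_force: 0.0
t 2.75 at [0.436  0.0949 0.179 ] yaw 0.859 tilt 0.0009 Fw [ 0.7 -0.7  0.4] grip 0.0859 0.0
offset [ 0.0024 -0.002   0.019 ] rotz -0.005
0.96 [278.4, 213.3, 338.7, 290.4]
0.93 [103.3, 53.5, 205.3, 135.6]
0.92 [235.3, 127.1, 277.2, 208.4]
0.87 [127.9, 162.1, 184.0, 241.8]
```

View pics/w1.png

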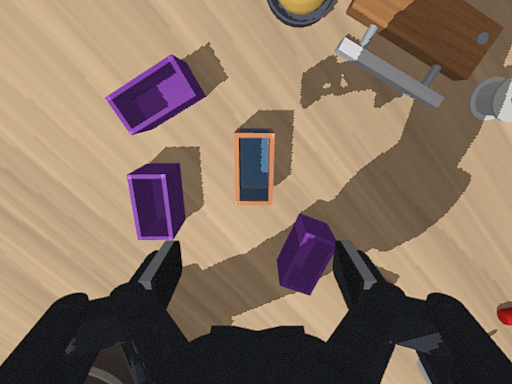

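Wrist view: the copper-edged box's rim runs (235,131)–(275,205), aligned with the tool. Two purple boxes stand either side of the finger paths, near (155,200) and (307,253). The bar's top runs from about (341,44) to (440,102).

Run:
```python
from h import *
p=dict(np.load("w1.npz"))
im=cv2.imread("pics/w1.png");hsv=cv2.cvtColor(im,cv2.COLOR_BGR2HSV)
m=((hsv[...,0]>5)&(hsv[...,0]<16)&(hsv[...,1]>110)&(hsv[...,2]>150)).astype(np.uint8);m[:,:225]=0;m[:,285:]=0;m[:122]=0;m[212:]=0
(c,sz,a)=cv2.minAreaRect(cv2.findNonZero(m));q=cv2.boxPoints((c,sz,a));print(q.round(1).tolist())
b=ray(p,q,.06);print(b.mean(0)); 
for i in range(2):
    e=b[i+1]-b[i];print(np.linalg.norm(e),np.arctan2(e[1],e[0]))
x0,y0=320,20;g=cv2.resize(im[y0:130,x0:470],None,fx=5,fy=5,interpolation=cv2.INTER_CUBIC);cv2.imwrite("pics/bar1.png",g)
```

```text
[[234.0, 133.0], [274.0, 133.0], [274.0, 204.0], [234.0, 204.0]]
[0.4371831 0.1019228]
0.04375326172936118 -0.709907022957542
0.08337799086963683 -2.260459299392312
```

View pics/bar1.png

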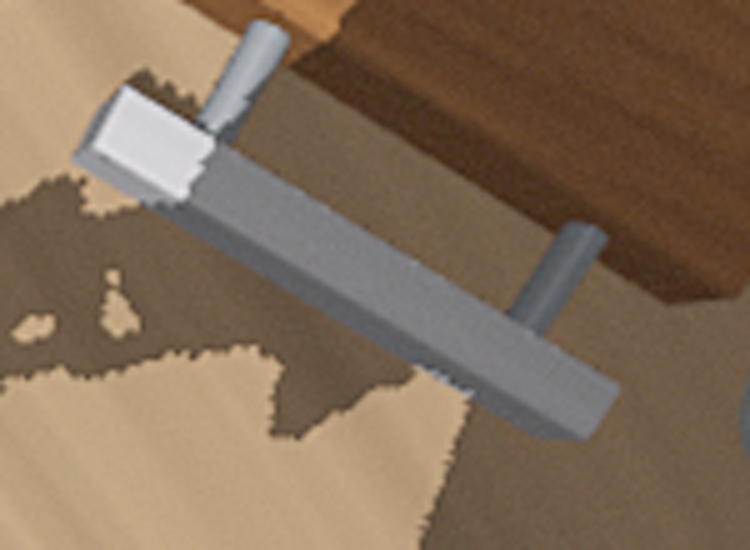

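The close crop shows the bar's top face with corners at crop pixels (127,86), (620,387), (586,440) and (94,147).

Run:
```python
from h import *
p=dict(np.load("w1.npz"))
q=np.array([(94,147),(586,440),(620,387),(127,86)])/5+[320,20]-.4
b=ray(p,q,.022);print(b.round(4).tolist())
e=b[0]-b[1];print("face",b[:2].mean(0),np.linalg.norm(e),np.arctan2(e[1],e[0])-np.pi/2)
e=b[3]-b[2];print("back",b[2:].mean(0),np.linalg.norm(e),np.arctan2(e[1],e[0])-np.pi/2)
goto(.437,.101,.105,.872)
```

```text
[[0.5941, 0.1389], [0.6473, 0.0103], [0.6592, 0.0158], [0.6067, 0.1441]]
face [0.62069826 0.07460025] 0.13915997614407472 0.3917639415997942
back [0.63296445 0.07995739] 0.13862173035288944 0.388813508844718
t 2.85 at [0.4362 0.0941 0.1793] yaw 0.8572 tilt 0.0008 Fw [-0.4  0.5  0.6] grip 0.0854 0.0
offset [ 0.0058 -0.0039  0.0743] rotz -0.0148
```

```bash
python3 -m handwheel '{"offset":[[0.003,-0.002,0.015],[0.003,-0.002,0.03],[0,0,0.03],[0,0,0.03],[0,0,0.024],[0,0,0.02],[0,0,0],[0,0,0],[0,0,0],[0,0,0],[0,0,0],[0,0,0]],"delta_rot":[[0,0,-0.008],[0,0,-0.007],[0,0,0],[0,0,0],[0,0,0],[0,0,0],[0,0,0],[0,0,0],[0,0,0],[0,0,0],[0,0,0],[0,0,0]],"claw":[1,1,1,1,1,1,1,0.3,0,0,0,0]}' 60
python3 - <<'E'
from h import *
goto(.437,.101,.03,.872)
E
```

```text
clock: 4.35
position: [0.4373, 0.1026, 0.0303]
tcp_rot: [0.906, 0.423, 0.0, 0.0]
wrist_force: [-0.3, -0.3, -0.2]
grip_width: -0.0001
grip_force: 0.0
t 4.35 at [0.4373 0.1026 0.0303] yaw 0.8738 tilt 0.0003 Fw [-0.3 -0.3 -0.2] grip -0.0001 0.0
offset [-0.0014  0.0008  0.0003] rotz 0.0018
```

Run:
```python
from h import *
from cell import capture
a=capture("wrist");b=capture("scene")
b=cv2.resize(b[110:270,200:400],None,fx=2,fy=2);
o=np.zeros((384,912,3),np.uint8);o[:,:512]=a;o[:320,512:]=b;cv2.imwrite("pics/w2.png",cv2.resize(o,(800,337)))
```

```text
(no output)
```

View pics/w2.png

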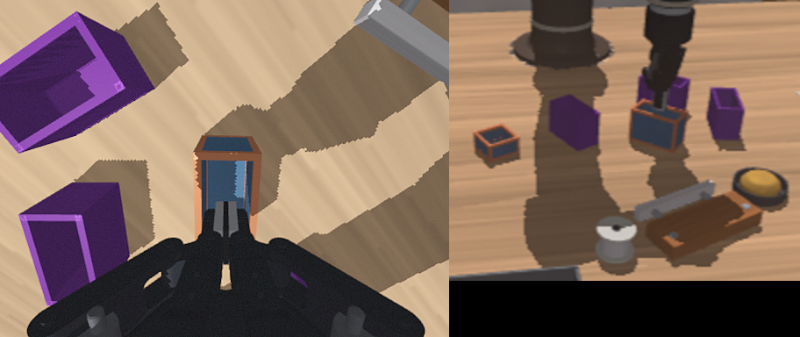

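Both fingers have closed inside the box instead of around it (tips near (228,205) in the left view), and the box still stands where it was. I'll rise, open, and watch the opening step by step.

```bash
python3 -m handwheel '{"offset":[[0,0,-0.03],[0,0,-0.03],[0,0,-0.03],[0,0,-0.01],[0,0,0],[0,0,0],[0,0,0],[0,0,0]],"delta_rot":[[0,0,0],[0,0,0],[0,0,0],[0,0,0],[0,0,0],[0,0,0],[0,0,0],[0,0,0]],"claw":[0,0,0,0,1,1,1,1]}' 60
python3 - <<'E'
from h import *
from cell import capture
goto(.437,.101,.03,.872)
p=camera_params("wrist");im=capture("wrist");cv2.imwrite("pics/w3.png",im)
np.savez("w3.npz",**{k:np.array(v) for k,v in p.items()})
E
```

```text
clock: 5.45
position: [0.4368, 0.1026, 0.1296]
tcp_rot: [0.906, 0.423, -0.001, -0.0]
wrist_force: [-0.2, -0.4, -0.0]
grip_width: 0.0722
grip_force: 0.0
t 5.45 at [0.4368 0.1026 0.1296] yaw 0.874 tilt 0.0012 Fw [-0.2 -0.4 -0. ] grip 0.0722 0.0
offset [-0.001   0.0012  0.0996] rotz 0.002
```

View pics/w3.png

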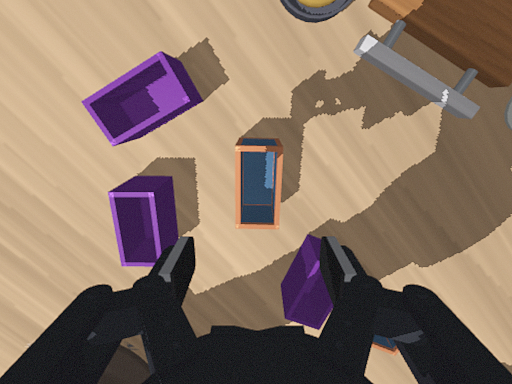

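The box is unmoved: rim (235,147)–(283,228), finger tips at about y=240. I'll check where the TCP projects, to see whether the box really was under the fingers.

Run:
```python
from h import *
p=dict(np.load("w3.npz"))
P=np.array([.4368,.1026,.1296])
print("TCP px",proj(p,[P,P+[0,0,.019],[P[0],P[1],.06],[P[0],P[1],.03]]).round(0).tolist())
b=ray(p,[(235,147),(283,147),(281,228),(236,228)],.06);print(b.mean(0),[np.linalg.norm(b[1]-b[0]),np.linalg.norm(b[2]-b[1])],b.round(3).tolist())
Rm=cv2.Rodrigues(p["rvec"])[0];print("cam",-Rm.T@p["tvec"],Rm.round(3).tolist())
t=R.from_euler("z",.874).as_matrix()
for o in (-.042,0,.042): print(o,proj(p,[P+t@[o,0,-.07]]).round(0))
```

```text
TCP px [[257.0, 219.0], [257.0, 231.0], [257.0, 189.0], [257.0, 180.0]]
[0.43729357 0.10096729] [np.float64(0.04440916360115596), np.float64(0.08299018235732394)] [[0.447, 0.147], [0.481, 0.119], [0.428, 0.054], [0.393, 0.084]]
cam [0.48828497 0.16440984 0.30477762] [[0.768, -0.64, -0.001], [-0.607, -0.729, 0.316], [-0.203, -0.243, -0.949]]
-0.042 [[257. 227.]]
0 [[257. 189.]]
0.042 [[257. 145.]]
```

```bash
python3 -m handwheel '{"offset":[[-0.001,0.001,0.03],[0,0,0.03],[0,0,0.025],[0,0,0.015],[0,0,0]],"delta_rot":[[0,0,0],[0,0,0],[0,0,0],[0,0,0],[0,0,0]],"claw":[1,1,1,1,1]}' 60
python3 -m handwheel '{"offset":[[0,0,0],[0,0,0]],"delta_rot":[[0,0,0],[0,0,0]],"claw":[0.6,0.6]}' 30
python3 -m handwheel '{"offset":[[0,0,0],[0,0,0]],"delta_rot":[[0,0,0],[0,0,0]],"claw":[0.45,0.45]}' 30
```

```text
clock: 6.12
position: [0.4367, 0.1012, 0.0295]
tcp_rot: [0.906, 0.423, -0.001, -0.0]
wrist_force: [0.4, -0.5, 0.6]
grip_width: 0.0852
grip_force: 0.0
clock: 6.38
position: [0.438, 0.1013, 0.031]
tcp_rot: [0.906, 0.423, 0.001, 0.0]
wrist_force: [-0.3, -0.1, -0.5]
grip_width: 0.0524
grip_force: 0.0
clock: 6.62
position: [0.4375, 0.1011, 0.0305]
tcp_rot: [0.906, 0.423, 0.0, 0.0]
wrist_force: [-1.1, -0.4, 0.0]
grip_width: 0.0378
grip_force: 0.0
```

Run:
```python
from h import *
from cell import capture
s=readout.state();print(s["grip_width"],s["grip_force"])
a=capture("wrist");b=capture("scene")
b=cv2.resize(b[130:210,280:360],None,fx=4.8,fy=4.8,interpolation=cv2.INTER_CUBIC)
cv2.imwrite("pics/w4.png",cv2.resize(np.hstack([a,b]),(800,343)))
```

```text
0.037757563390066966 0.0
```

View pics/w4.png

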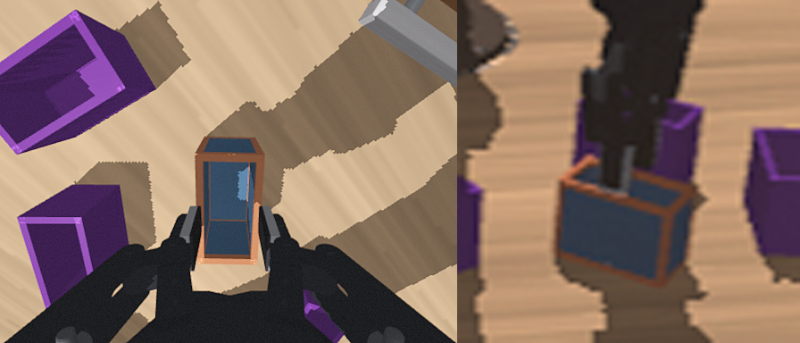

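Left view: at a reported opening of 38 mm, the pads look wider than the 44 mm box, so they are nearer the camera, probably above the rim. The tips seem to sit well behind the nominal TCP. I'll measure this in the pictures I already have.

Run:
```python
from h import *
p=camera_params("wrist");s=readout.state();P=np.array(s["position"]);M=R.from_quat(s["tcp_rot"]).as_matrix()
print(P,p["K"][0,0])
for w in (.0378,):
  for dz in (0,-.01,-.02,-.03,-.04): print(dz,proj(p,[P+M@[0,y,dz] for y in (-w/2,w/2)]).round(0).tolist())
im=cv2.imread("pics/w4.png")[180:280,170:300];cv2.imwrite("pics/w4z.png",cv2.resize(im,None,fx=6,fy=6,interpolation=cv2.INTER_CUBIC))
pt=camera_params("scene");print("scene tip px in crop x4.8*.893 + 457:",[( (proj(pt,[P+M@[0,y,dz]])[0]-[280,130])*4.8*.893+[457,0]).round(0).tolist() for dz in (0,-.03) for y in (-.03,.03)])
```

```text
[0.43740381 0.1011348  0.03032029] 264.61566256215974
0 [[231.0, 219.0], [283.0, 219.0]]
-0.01 [[230.0, 225.0], [285.0, 225.0]]
-0.02 [[228.0, 231.0], [286.0, 232.0]]
-0.03 [[227.0, 239.0], [288.0, 239.0]]
-0.04 [[225.0, 247.0], [290.0, 248.0]]
scene tip px in crop x4.8*.893 + 457: [[638.0, 201.0], [603.0, 236.0], [643.0, 164.0], [607.0, 198.0]]
```

View pics/w4z.png

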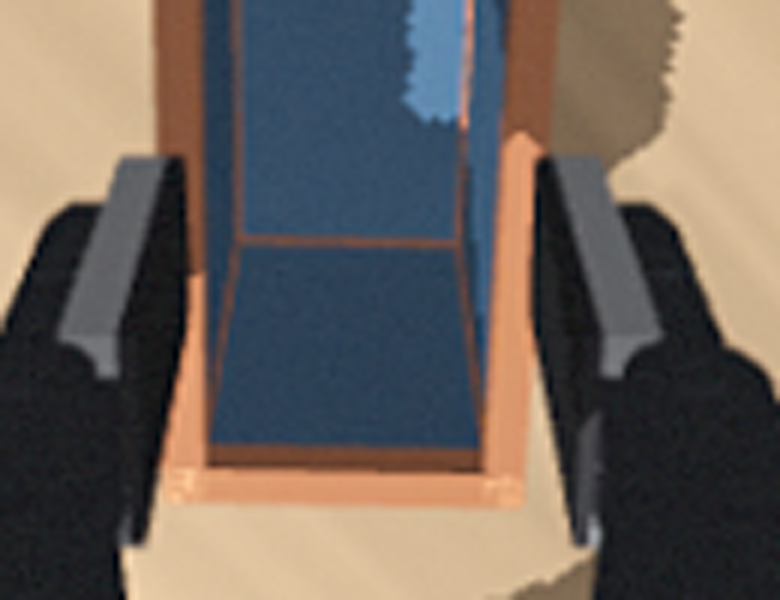

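The zoom settles it: the pads cover the copper rim (left pad tip at zoom (185,155), right at (540,160)), so the fingertips are above the 60 mm rim. I'll work out their true height.

Run:
```python
from h import *
p=camera_params("wrist");s=readout.state();P=np.array(s["position"]);M=R.from_quat(s["tcp_rot"]).as_matrix()
w=.0378
for x in (.011,):
  for dz in (-.025,-.03,-.035,-.04,-.045): print(x,dz,proj(p,[P+M@[x,y,dz] for y in (-w/2,w/2)]).round(1).tolist())
```

```text
0.011 -0.025 [[227.0, 219.2], [287.8, 219.3]]
0.011 -0.03 [[226.1, 222.7], [288.7, 222.8]]
0.011 -0.035 [[225.1, 226.4], [289.7, 226.5]]
0.011 -0.04 [[224.1, 230.4], [290.7, 230.5]]
0.011 -0.045 [[223.1, 234.6], [291.8, 234.7]]
```

Both the spacing and the row match tips 40 mm behind the reported TCP. So I need the TCP 38 mm lower, which puts the tips at about 32 mm. I'll open, lower, and close gently.

```bash
python3 -m handwheel '{"offset":[[0,0,0],[0,0,0],[0,0,0],[0,0,0.01],[0,0,0.014],[0,0,0.014],[0,0,0],[0,0,0]],"delta_rot":[[0,0,0],[0,0,0],[0,0,0],[0,0,0],[0,0,0],[0,0,0],[0,0,0],[0,0,0]],"claw":[1,1,1,1,1,1,1,0.6]}' 40
python3 -m handwheel '{"offset":[[0,0,0],[0,0,0],[0,0,0],[0,0,0],[0,0,0]],"delta_rot":[[0,0,0],[0,0,0],[0,0,0],[0,0,0],[0,0,0]],"claw":[0.5,0.3,0,0,0]}' 60
```

```text
clock: 7.72
position: [0.4372, 0.1014, -0.008]
tcp_rot: [0.906, 0.423, -0.0, -0.0]
wrist_force: [0.5, 0.3, 0.8]
grip_width: 0.0696
grip_force: 0.0
clock: 8.35
position: [0.4378, 0.1013, -0.0072]
tcp_rot: [0.906, 0.423, 0.001, 0.0]
wrist_force: [0.1, 0.5, 6.2]
grip_width: 0.0434
grip_force: 61.4
```

```bash
python3 -m handwheel '{"offset":[[0,0,-0.005],[0,0,0],[0,0,0],[0,0,0],[0,0,0],[0,0,0],[0,0,0],[0,0,0],[0,0,0]],"delta_rot":[[0,0,0],[0,0,-0.14],[0,0,-0.16],[0,0,-0.16],[0,0,-0.16],[0,0,-0.16],[0,0,-0.16],[0,0,-0.15],[0,0,0]],"claw":[0,0,0,0,0,0,0,0,0]}' 90
python3 -c "
from h import *
goto(.572,.0536,-0.004,1.964)"
```

```text
clock: 9.48
position: [0.4371, 0.1009, -0.0029]
tcp_rot: [0.556, 0.831, -0.0, -0.0]
wrist_force: [1.0, -0.1, -2.2]
grip_width: 0.0429
grip_force: 91.2
t 9.47 at [ 0.4371  0.1009 -0.0029] yaw 1.9624 tilt 0.0006 Fw [ 1.  -0.1 -2.2] grip 0.0429 91.2
offset [-0.0952  0.1066  0.001 ] rotz -0.0016
```

```bash
python3 -m handwheel '{"offset":[[-0.019,0.021,0],[-0.019,0.022,0],[-0.019,0.021,0],[-0.019,0.021,0],[-0.019,0.021,0],[0,0,0]],"delta_rot":[[0,0,0],[0,0,0],[0,0,0],[0,0,0],[0,0,0],[0,0,0]],"claw":[0,0,0,0,0,0]}'
python3 - <<'E'
from h import *
from cell import capture
goto(.572,.0536,-0.004,1.964)
p=camera_params("wrist");im=capture("wrist");np.savez("w5.npz",**{k:np.array(v) for k,v in p.items()});cv2.imwrite("pics/w5.png",im)
pt=camera_params("top");b=capture("top")[125:215,140:260];b=cv2.resize(b,(512,384),interpolation=cv2.INTER_CUBIC)
cv2.imwrite("pics/w5b.png",cv2.resize(np.vstack([im,b]),None,fx=.78,fy=.78))
E
```

```text
clock: 10.22
position: [0.5733, 0.0528, -0.003]
tcp_rot: [0.558, 0.83, 0.0, 0.0]
wrist_force: [-0.7, -0.0, -2.5]
grip_width: 0.0429
grip_force: 91.6
t 10.22 at [ 0.5733  0.0528 -0.003 ] yaw 1.9577 tilt 0.0008 Fw [-0.7 -0.  -2.5] grip 0.0429 91.6
offset [ 0.0012 -0.0009  0.001 ] rotz -0.0063
```

View pics/w5b.png

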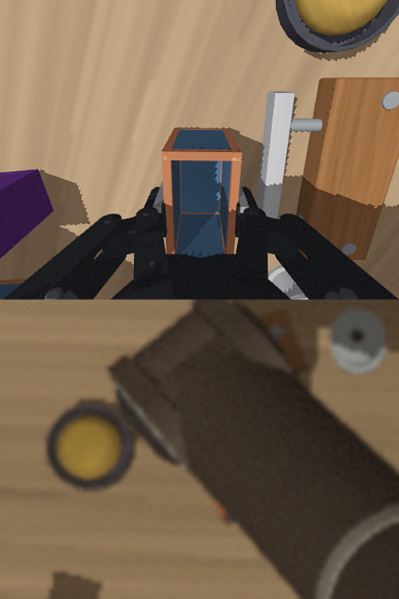

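The box is upright and parallel to the bar, rim at (163–243, 150–250) in the upper panel, with a clear gap to the bar at x≈265. The tin and spool are clear. Now a gradual press along tool +y.

```bash
python3 - <<'E'
from h import *
p=dict(np.load("w5.npz"))
b=ray(p,np.array([(270,95),(262,185)])/.78,.022);e=b[0]-b[1];print(b.round(4).tolist(),np.arctan2(e[1],e[0])-np.pi/2)
b=ray(p,np.array([(163,160),(167,250),(242,160),(238,250)])/.78,.064)
for i in (0,2):
    e=b[i]-b[i+1];print(b[i:i+2].round(4).tolist(),np.arctan2(e[1],e[0])-np.pi/2)
E
python3 -m handwheel '{"offset":[[0.001,0.008,0],[0,0.008,0],[0,0.004,0],[0,0,0],[0,0,0]],"delta_rot":[[0,0,-0.005],[0,0,0],[0,0,0],[0,0,0],[0,0,0]],"claw":[0,0,0,0,0]}'
python3 -m handwheel '{"offset":[[0,0.004,0],[0,0.004,0],[0,0.003,0],[0,0,0],[0,0,0]],"delta_rot":[[0,0,0],[0,0,0],[0,0,0],[0,0,0],[0,0,0]],"claw":[0,0,0,0,0]}'
```

```text
[[0.5912, 0.1364], [0.6192, 0.0709]] 0.4036845402757192
[[0.5385, 0.0796], [0.5618, 0.0201]] 0.372682092743307
[[0.5797, 0.0965], [0.6053, 0.0378]] 0.4109919003647069
clock: 10.95
position: [0.5894, 0.0626, -0.0029]
tcp_rot: [0.553, 0.833, -0.0, -0.0]
wrist_force: [-0.8, -0.4, -2.4]
grip_width: 0.0432
grip_force: 91.7
clock: 11.58
position: [0.5997, 0.0669, -0.0029]
tcp_rot: [0.553, 0.833, -0.0, -0.0]
wrist_force: [0.7, -0.7, -2.0]
grip_width: 0.0429
grip_force: 91.7
```

```bash
for i in 1; do python3 -m handwheel '{"offset":[[0,0.003,0],[0,0.003,0],[0,0,0],[0,0,0]],"delta_rot":[[0,0,0],[0,0,0],[0,0,0],[0,0,0]],"claw":[0,0,0,0]}'; done
python3 - <<'E'
from h import *
goto(.6,.067,-.003)
s=readout.state();print("u",np.dot(s["position"][:2],[.924,.382]),"Fu",np.dot(s["wrist_force"][:2],[.924,.382]))
E
```

```text
clock: 12.08
position: [0.605, 0.069, -0.003]
tcp_rot: [0.553, 0.833, -0.0, -0.0]
wrist_force: [-2.3, -0.3, -1.8]
grip_width: 0.0429
grip_force: 91.6
t 12.07 at [ 0.605  0.069 -0.003] yaw 1.9688 tilt 0.0008 Fw [-2.3 -0.3 -1.8] grip 0.0429 91.6
offset [ 0.0001 -0.0054  0.    ] rotz None
u 0.5853593030084508 Fu -2.2259942726317137
```

```bash
python3 -m handwheel '{"offset":[[0,0.003,0],[0,0.003,0],[0,0.002,0],[0,0,0],[0,0,0]],"delta_rot":[[0,0,0],[0,0,0],[0,0,0],[0,0,0],[0,0,0]],"claw":[0,0,0,0,0]}'
python3 - <<'E'
from h import *
from cell import capture
goto(.6,.067,-.003)
F=[]
for i in range(4):
    im=capture("wrist");s=readout.state();F.append(np.r_[np.dot(s["position"][:2],[.924,.382]),np.dot(s["wrist_force"][:2],[.924,.382])])
print(np.mean(F,0),np.std(F,0));cv2.imwrite("pics/w6.png",im)
E
```

```text
clock: 12.7
position: [0.6117, 0.0717, -0.0032]
tcp_rot: [0.553, 0.833, -0.001, -0.001]
wrist_force: [-6.1, -3.3, 0.6]
grip_width: 0.0428
grip_force: 91.7
t 12.7 at [ 0.6117  0.0717 -0.0032] yaw 1.9688 tilt 0.0026 Fw [-6.1 -3.3  0.6] grip 0.0428 91.7
offset [ 0.0002 -0.0126 -0.0001] rotz None
[ 0.59262049 -6.7936516 ] [1.61239340e-05 2.25581831e-01]
```

About 6.8 N, roughly 12 mm in. Hold for two seconds.

```bash
python3 -m handwheel '{"offset":[[0,0,0],[0,0,0],[0,0,0],[0,0,0],[0,0,0],[0,0,0],[0,0,0],[0,0,0],[0,0,0]],"delta_rot":[[0,0,0],[0,0,0],[0,0,0],[0,0,0],[0,0,0],[0,0,0],[0,0,0],[0,0,0],[0,0,0]],"claw":[0,0,0,0,0,0,0,0,0]}'
python3 -m handwheel '{"offset":[[0,0,0],[0,0,0],[0,0,0],[0,0,0],[0,0,0],[0,0,0],[0,0,0],[0,0,0],[0,0,0]],"delta_rot":[[0,0,0],[0,0,0],[0,0,0],[0,0,0],[0,0,0],[0,0,0],[0,0,0],[0,0,0],[0,0,0]],"claw":[0,0,0,0,0,0,0,0,0]}'
python3 - <<'E'
import cv2
a=cv2.imread("pics/w5.png");b=cv2.imread("pics/w6.png");import numpy as np
cv2.imwrite("pics/w6b.png",cv2.resize(np.hstack([a,b]),(800,300)))
E
```

```text
clock: 14.02
position: [0.6117, 0.0717, -0.0031]
tcp_rot: [0.553, 0.833, -0.001, -0.001]
wrist_force: [-5.6, -2.4, 1.0]
grip_width: 0.0426
grip_force: 91.7
clock: 15.15
position: [0.6117, 0.0717, -0.0031]
tcp_rot: [0.553, 0.833, -0.001, -0.001]
wrist_force: [-6.0, -3.0, 0.7]
grip_width: 0.043
grip_force: 91.7
```

View pics/w6b.png

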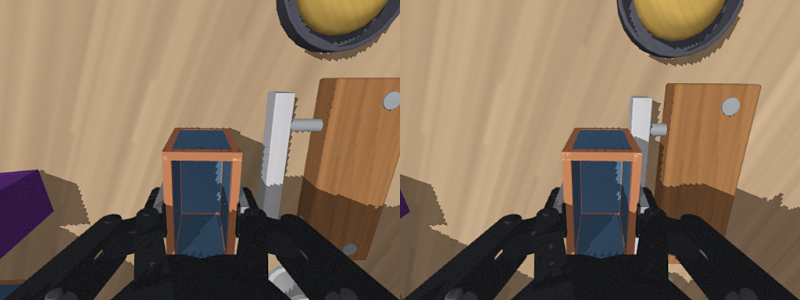

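Compared with the earlier frame on the left, the bar-to-housing gap is about halved (27 → 15 px), and the box is still square and upright. Now I back off and make the quarter turn.

```bash
python3 -m handwheel '{"offset":[[0,-0.007,0],[0,-0.014,0],[0,-0.014,0],[0,-0.014,0],[0,-0.014,0],[0,0,0]],"delta_rot":[[0,0,0],[0,0,0],[0,0,0],[0,0,0],[0,0,0],[0,0,0]],"claw":[0,0,0,0,0,0]}'
python3 -m handwheel '{"offset":[[0,0,0],[0,0,0],[0,0,0],[0,0,0],[0,0,0],[0,0,0],[0,0,0],[0,0,0],[0,0,0],[0,0,0],[0,0,0],[0,0,0]],"delta_rot":[[0,0,0.12],[0,0,0.16],[0,0,0.16],[0,0,0.16],[0,0,0.16],[0,0,0.16],[0,0,0.16],[0,0,0.16],[0,0,0.16],[0,0,0.12],[0,0,0.055],[0,0,0]],"claw":[0,0,0,0,0,0,0,0,0,0,0,0]}'
python3 - <<'E'
from h import *
goto(.62-.072*.9226,.0735-.072*.386,-.003,.395)
s=readout.state();print(np.round(s["q"],2),"u",np.dot(s["position"][:2],[.924,.382]))
E
```

```text
clock: 15.9
position: [0.5537, 0.047, -0.0027]
tcp_rot: [0.554, 0.833, -0.0, 0.0]
wrist_force: [0.6, 1.2, -2.3]
grip_width: 0.0432
grip_force: 91.8
clock: 17.4
position: [0.5552, 0.0485, -0.0026]
tcp_rot: [0.981, 0.196, 0.0, -0.0]
wrist_force: [0.8, -0.8, -1.2]
grip_width: 0.0426
grip_force: 91.6
t 17.4 at [ 0.5552  0.0485 -0.0026] yaw 0.3949 tilt 0.0008 Fw [ 0.8 -0.8 -1.2] grip 0.0426 91.6
offset [-0.0025  0.0019  0.0003] rotz -0.0001
[ 0.13  0.59 -0.4   1.91  0.34  0.7  -1.65] u 0.5314877589103895
```

```bash
python3 -m handwheel '{"offset":[[0.008,0.001,0.001],[0.008,0.001,0.001],[0.008,0,0],[0,0,0],[0,0,0]],"delta_rot":[[0,0,0],[0,0,0],[0,0,0],[0,0,0],[0,0,0]],"claw":[0,0,0,0,0]}' 110
python3 -m handwheel '{"offset":[[0.003,0,0],[0.003,0,0],[0.003,0,0],[0,0,0],[0,0,0]],"delta_rot":[[0,0,0],[0,0,0],[0,0,0],[0,0,0],[0,0,0]],"claw":[0,0,0,0,0]}'
python3 - <<'E'
from h import *
goto(.6,.07,-.003,.395)
s=readout.state();print("u",np.dot(s["position"][:2],[.924,.382]),"Fu",np.dot(s["wrist_force"][:2],[.924,.382]))
E
```

```text
clock: 18.02
position: [0.5773, 0.0553, -0.005]
tcp_rot: [0.981, 0.196, -0.0, 0.0]
wrist_force: [-0.4, -0.2, -1.8]
grip_width: 0.0426
grip_force: 112.0
clock: 18.65
position: [0.5855, 0.0585, -0.005]
tcp_rot: [0.981, 0.196, -0.0, 0.0]
wrist_force: [-2.1, -1.4, -1.6]
grip_width: 0.0426
grip_force: 112.3
t 18.65 at [ 0.5855  0.0585 -0.005 ] yaw 0.3937 tilt 0.0008 Fw [-2.1 -1.4 -1.6] grip 0.0426 112.3
offset [ 0.0178 -0.0051 -0.002 ] rotz -0.0013
u 0.5633662651166833 Fu -2.505767907259968
```

```bash
python3 -m handwheel '{"offset":[[0.003,0,0],[0.003,0,0],[0.002,0,0],[0.001,0,0],[0,0,0],[0,0,0],[0,0,0],[0,0,0]],"delta_rot":[[0,0,0],[0,0,0],[0,0,0],[0,0,0],[0,0,0],[0,0,0],[0,0,0],[0,0,0]],"claw":[0,0,0,0,0,0,0,0]}'
python3 - <<'E'
from h import *
from cell import capture
goto(.6,.07,-.005,.395)
F=[]
for i in range(5):
    p=camera_params("wrist");im=capture("wrist");s=readout.state();F.append(np.r_[np.dot(s["position"][:2],[.924,.382]),np.dot(s["wrist_force"][:2],[.924,.382])])
print(np.mean(F,0),np.std(F,0));cv2.imwrite("pics/w7.png",im)
# box rim check: copper mask vs expected rim projection (box at tool centre, bottom 2.5 mm up)
P=np.array(s["position"]);M=R.from_quat(s["tcp_rot"]).as_matrix()
c=P.copy();c[2]=.0625
print("exp rim far corners",proj(p,[c+M@[.042,y,0] for y in(-.022,.022)]).round(1).tolist())
hsv=cv2.cvtColor(im,cv2.COLOR_BGR2HSV);m=(hsv[...,0]>4)&(hsv[...,0]<16)&(hsv[...,1]>100)&(hsv[...,2]>90)
for r in (185,190,195,200,205,210,220): x=np.where(m[r,190:330])[0]+190; print(r,len(x),x.min() if len(x) else 0,x.max() if len(x) else 0)
u=np.array([np.cos(.395),np.sin(.395)]);pt=np.array([.621,.074])
print("centre along bar",np.dot(P[:2]-pt,[-u[1],u[0]]))
E
```

```text
clock: 19.65
position: [0.5931, 0.0616, -0.0051]
tcp_rot: [0.981, 0.196, -0.001, 0.0]
wrist_force: [-6.1, -3.4, 0.3]
grip_width: 0.0428
grip_force: 112.6
t 19.65 at [ 0.5931  0.0616 -0.0051] yaw 0.3937 tilt 0.0027 Fw [-6.1 -3.4  0.3] grip 0.0428 112.6
offset [ 0.0096 -0.0051 -0.0001] rotz -0.0013
[ 0.57150369 -6.82609494] [1.87863159e-05 3.83562884e-01]
exp rim far corners [[205.7, 195.4], [307.6, 195.6]]
185 21 212 304
190 21 210 307
195 103 207 309
200 103 208 310
205 66 208 309
210 26 208 309
220 26 209 308
centre along bar -0.0006883910994675137
```

The press is steady at 6.8 N (about 12.4 mm), and the rim is where an upright, centred box would put it. I'm handing in.

```bash
python3 -c "
from cell import sign_off
print(sign_off())"
```

```text
the job is handed in; nothing more can be done
None
```

Handed in: I held a long side of the box against the bar at about 6.8 N (roughly 12 mm in) for over 2 s, backed it off, turned it a quarter turn, and finished with a short end held steady at about 6.8 N; the result was not reported back, and I did not re-check the other things on the bench with a picture at the end.

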